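# Seat the measuring cell on the tea colour meter and hold it home

### The job

Pick the measuring cell (the squat metal can with the black knurled collar on top) off the enamel tray and set it over the pinned steel port of the tea colour meter. Turn it by its collar until the hidden keyways drop over the pins, then push it fully home against the spring and finish while still holding it down there with the gripper. Leave the mug, the bowl and the tin as they stand.

Things in the scene. Friction and masses are not known exactly. Their poses are not given: they have to be found in the camera images.
- cell: Measuring cell, loose, upright on the tray, 0.13-0.21 kg, 46 mm tall. Origin: centre of its underside, z up. Lower 29 mm: aluminium skirt 49 mm across. Bore beneath: 32.5 mm wide, 29 mm deep, with four keyways 8 mm wide, 5.5 mm deep radially, along the whole bore, at the body's +x, +y, -x, -y; open below, unseen while it stands.
- collar (a point): Grip point on the cell's axis, 38 mm above its origin, in the black knurled collar: a round band 54 mm across, 29 to 46 mm above the origin, one piece with the skirt. Top closed, with a round glass window. Grip it from above with one finger at each side.
- tray: White enamel tray with black rim, fixed, 200 mm (its x) by 300 mm (its y), rim 13 mm high, floor 4 mm thick. Origin: centre of its underside. Cell, mug and bowl stand on it in a row along its y about 100 mm apart, in any order; beside the cell there is finger room on the tray's +x and -x sides, little towards its neighbours.
- meter: Tea colour meter, fixed: white box 210 mm (its x) by 160 mm (its y) by 60 mm high, flat deck, small display and keys at its -x end. Origin: centre of its underside.
- port (a point): Centre of the port's foot on the deck, 60 mm above the table, z up. A fixed steel spigot 30 mm across rises 30 mm from here. Height of the cell's origin above this point: 20 mm resting on the pins (it stands there by itself), 9 mm when the keyways are over the pins and the cell just meets the plunger, 2 mm fully home on the flange (49 mm across, 2 mm high).
- spigot_top (a point): Centre of the spigot's top, 30 mm above the deck; its last 4 mm taper to 23 mm across. Four radial pins a quarter turn apart, 4.5 mm wide, reach 20.5 mm from the axis, tops 20 mm and undersides 12 mm above the deck. Their angle differs from start to start and from the meter's: turn the cell up to a quarter turn, either way. Keyways pass them within about 4 degrees.
- plunger (a joint): Sprung plunger in the spigot's top, 18 mm across, standing 8 mm proud (38 mm above the deck). 0 = up, grows as pressed, to 0.009 m; about 0.007 with the cell home. It pushes up with 3 N at 0 and 6.5 N with the cell home, more than the cell's weight, so a cell let go rises again.
- mug: Bystander: white porcelain tasting mug with lid and side handle (at its +y), 66 mm across, 87 mm high, on the tray, the handle's outside 58 mm from its axis. Origin: centre of its underside.
- bowl: Bystander: white porcelain tasting bowl, 86 mm across the rim, 55 mm high, on the tray. Origin: centre of its underside.
- tin: Bystander: closed metal sample tin, 63 mm across, 80 mm high, smooth, standing on the table farther from the robot. Origin: centre of its underside.
Mind the look-alikes: they are no part of the job. What is shaped like the cell but red is not meant.

How it is judged:
By the outcome, as a careful person would: the job done as asked, in the order asked, and still so for the second after the job is handed in, while the arm keeps its last pose, push and grip.
It also fails if it takes over 54 s, if anything falls off the work surface, if the arm or the gripper's body presses on something with over 40 N, if the wrist force passes 120 N, or if a joint passes its speed limit or range.

### The arm

A 7-joint arm with a two-finger parallel gripper is mounted at the origin on the work surface. World frame = base frame: x ahead of the robot, y to its left, z up, the work surface at z = 0. Lengths are in m, angles in rad, forces in N, time in s.
With the tool pointing down it reaches from about 0.35 to 0.9 m from the base axis. Payload 8.1 kg.
Tool frame: the origin (TCP) lies midway between the tips of the shut fingers; the grasp point (between the pads) lies 19 mm behind it; z points along the fingers, y is the line along which they close (so a half turn about z gives the same grasp; the last joint's range is limited). The gripper opens to 92 mm and grips with 3 to 60 N. Pads are 19 mm wide; open, the fingers measure 130 mm over their backs; the gripper's body (75 mm by 190 mm) begins 47 mm behind the grasp point.
Start: joints at [1.177, 0.434, 0.025, 1.573, -0.012, 1.134, -0.075], TCP at [0.179, -0.599, 0.191] pointing down, gripper open.
Joint ranges: [-2.62, 2.62], [-0.44, 2.09], [-1.27, 1.32], [0.08, 2.57], [-1.32, 4.46], [0.12, 2], [-2.74, 2.74]. Speed limits (rad/s): [2.22, 2.22, 3.01, 3.01, 3.14, 3.14, 3.14].

### API

Orientations are given as a rotation vector (axis times angle).
In Python, from cell import arm gives the robot as it stands.
- The arm moves only by the tool carry_out, never from a script. Its arguments are lists of equal length, an entry for each row: "claw": the finger opening in cm, from 0 to 9.18; "delta_pos": the shift along the tool's x, y, z in cm, a list of three; "angular": the turn, a rotation vector about the tool's x, y, z in rad, a list of three. In form: {"claw": [claw, ...], "delta_pos": [[dx, dy, dz], ...], "angular": [[ax, ay, az], ...]}. A call has 1 to 20 rows; each row shifts and turns the commanded pose from where the row before left it, along the tool's axes as they then stand; what a row does not reach is not made up. A row lasts 1/10 s, in which the tool goes at most 50 mm and 8.59 degrees, less where a joint would pass 70% of its speed; a pose out of reach is approached as far as the arm can. A call with a gripper value outside its range is refused whole. The fingers move at their own pace and stop on an object; "force" is the grip in N (left out, the last holds). Time passes only in rows, so rows that do not move let the fingers close. It gives the time, the measured TCP pose, the force, the opening and the grip force at its end, in the units of the state.
- arm.observe(): the state, without advancing time (a new reading comes with each control period).
- arm.get_image(name): name is "scene" or "side" or "wrist"; returns a dict with "frame" (384x512x3 uint8, red, green, blue), "mtx" (3x3 intrinsics, pixels), "T" (4x4, takes a point from camera to world coordinates). Camera axes: x right, y down, z forward; pixel columns grow to the right and rows downward; lengths in m; the calibration is good to about 2 mm. A picture is of the moment at which its call begins. There is no depth.
- arm.sign_off(): hands the job in; it is judged then, once.
Trained networks look in a picture, given as the dict that the camera call returned (one of the last four; its "shot" number tells which), for a name from the list of things; names that differ only in an ending like _2 or _b are one class to them, and where a whole thing is asked for, a point or a joint stands for the part that bears it (a point fixed in the world has none). Each returns a list of dicts, best first, with "conf" (0 to 1); they miss things now and then, are a little off and sometimes report something else, mostly with a low value. They report only what shows in the picture. A call takes as long as a camera call. They do not tell look-alikes from the thing itself.
- arm.look_for(label, picture): "centre" ([column, row] as shares, 0 to 1, of the picture: columns of its width, rows of its height, amid what is visible of it).
- arm.trace(label, picture): "region" (384x512 bool, what is visible of it) and "centre" ([column, row] as shares, 0 to 1, of the picture: columns of its width, rows of its height, amid what is visible of it).
- arm.place_of(label, picture): "centre" ([column, row] as shares, 0 to 1, of the picture: columns of its width, rows of its height: a listed point, or the origin of a listed thing).
The state is a dict: "clock": time; "joints": joint angles; "dq": joint speeds; "joint_efforts": joint torques, N m; "position": TCP position; "ee_rot": TCP orientation; "force": force on the tool from outside, world axes, zero at the start; "ft_torque": the same for the moment, N m; "width": opening from 0.0 (shut) to 1.0 (fully open); "gripper_force": force on a finger pad.
Only numpy, scipy, OpenCV 4.12 (cv2) and the standard library are available. Lean on these libraries where they do the work, as an engineer would, in place of code of your own. Each camera call takes 0.05 s, during which the arm holds its last target. There are 200 camera calls.

## Working session

There is one attempt and no reset: what is moved stays moved. The work goes in short steps, Python scripts to look and compute and a tool call to move; the robot and the scene stay as the last step left them, time stands still between calls to the robot, and variables do not carry over. Pictures are saved under pics/ and viewed, at most 10 in all, crops included, and the job is handed in when it is done.

Besides the shell and the picture viewer there is one more tool, called after "Call:" as name(argument=value, ...) on one line, values as JSON. carry_out: Moves the arm, as the interface text tells. Its arguments: {"type":"object","properties":{"claw":{"type":"array","items":{"type":"number"}},"delta_pos":{"type":"array","items":{"type":"array","items":{"type":"number"}}},"angular":{"type":"array","items":{"type":"array","items":{"type":"number"}}},"force":{"type":"number"}},"required":["claw","delta_pos","angular"]}

```bash
mkdir -p pics; cat > h.py <<'E'
from cell import arm
import numpy as np, cv2
from scipy.spatial.transform import Rotation as R
def save(im,n): cv2.imwrite('pics/'+n,im['frame'][:,:,::-1])
def proj(im,p):
    T=im['T'];q=T[:3,:3].T@(np.asarray(p,float)-T[:3,3]);q=im['mtx']@q;return q[:2]/q[2]
def ray(im,px):
    d=im['T'][:3,:3]@np.linalg.inv(im['mtx'])@np.array([px[0],px[1],1.]);return im['T'][:3,3],d/np.linalg.norm(d)
def atz(im,px,z):
    o,d=ray(im,px);return o+d*(z-o[2])/d[2]
def tri(obs):
    A=np.zeros((3,3));b=np.zeros(3)
    for im,px in obs:
        o,d=ray(im,px);M=np.eye(3)-np.outer(d,d);A+=M;b+=M@o
    return np.linalg.solve(A,b)
S=np.array([512,384])
E
python3 - <<'E'
from h import *
np.set_printoptions(precision=4,suppress=True)
ims={n:arm.get_image(n) for n in ('scene','side','wrist')}
cv2.imwrite('pics/a.png',cv2.resize(np.vstack([ims['scene']['frame'],ims['side']['frame']])[:,:,::-1],None,fx=.78,fy=.78,interpolation=cv2.INTER_AREA))
save(ims['wrist'],'w.png')
for l in ['cell','collar','tray','meter','port','spigot_top','mug','bowl','tin']:
  for n,im in ims.items():
    print(l,n,[(np.round(d['centre']*S,1).tolist(),round(d['conf'],2), np.round(atz(im,d['centre']*S,{'collar':.042,'port':.06,'spigot_top':.09,'cell':.004,'mug':.004,'bowl':.004}.get(l,0))[:2],3).tolist()) for d in arm.place_of(l,im)[:3]])
print(arm.observe())
E
```

```text
cell scene [([171.0, 195.9], 0.94, [0.533, -0.229]), ([129.2, 253.9], 0.77, [0.772, -0.299]), ([335.0, 186.7], 0.55, [0.522, 0.271])]
cell side [([355.9, 184.5], 0.77, [0.546, -0.23]), ([371.3, 163.2], 0.65, [0.575, -0.334]), ([312.4, 143.7], 0.58, [0.75, -0.291])]
cell wrist []
collar scene [([122.7, 240.3], 0.64, [0.763, -0.308]), ([171.9, 186.4], 0.55, [0.538, -0.22])]
collar side [([313.3, 128.7], 0.85, [0.764, -0.306]), ([356.7, 178.8], 0.65, [0.533, -0.207]), ([213.9, 197.5], 0.52, [0.719, 0.091])]
collar wrist []
tray scene [([173.1, 198.7], 0.77, [0.542, -0.222])]
tray side [([351.5, 187.7], 0.83, [0.549, -0.215])]
tray wrist []
meter scene [([331.0, 198.1], 0.7, [0.574, 0.247])]
meter side [([200.7, 281.3], 0.65, [0.571, 0.246])]
meter wrist []
port scene [([334.4, 186.1], 0.69, [0.599, 0.245])]
port side [([188.1, 254.4], 0.68, [0.599, 0.248])]
port wrist []
spigot_top scene [([333.7, 177.8], 0.78, [0.602, 0.239])]
spigot_top side [([187.2, 241.5], 0.94, [0.603, 0.243])]
spigot_top wrist []
mug scene [([206.6, 192.8], 0.76, [0.524, -0.123]), ([171.2, 186.1], 0.48, [0.48, -0
[... 158 characters left out ...]
 [0.583, -0.328]), ([352.4, 188.1], 0.19, [0.543, -0.212])]
bowl wrist []
tin scene [([281.0, 245.9], 0.94, [0.766, 0.077])]
tin side [([214.0, 200.9], 0.55, [0.75, 0.071])]
tin wrist []
{'clock': 1.5, 'joints': array([ 1.1774,  0.4345,  0.025 ,  1.5732, -0.0116,  1.134 , -0.0751]), 'dq': array([-0.    ,  0.0012, -0.0005, -0.0004,  0.001 , -0.0006,  0.0006]), 'joint_efforts': array([  0.0003, -66.7665,   0.9838, -31.48  ,  -0.0607,   0.0329,
         0.    ]), 'position': array([ 0.1792, -0.5988,  0.1906]), 'ee_rot': array([3.1084, 0.455 , 0.    ]), 'force': array([-0.088 ,  0.2431,  0.2846]), 'ft_torque': array([ 0.054 ,  0.0231, -0.041 ]), 'gripper_force': 0.0, 'width': 1.0007220896931865}
```

View pics/a.png

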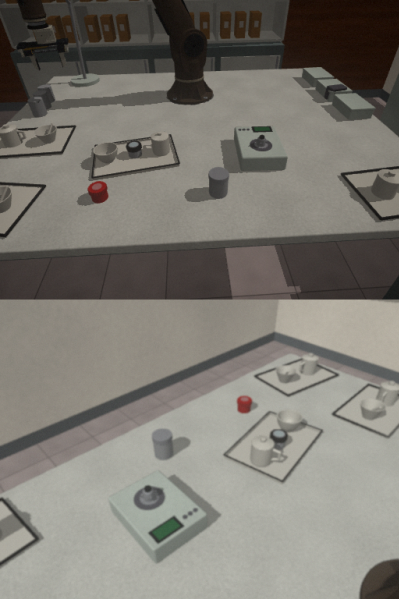

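The scene view (shown at 0.78 scale) has the black-collared can between bowl and mug on the tray at scene px (171,190). The red look-alike is on the table at (127,247). Only the first has a black collar and stands on the tray, so it fits. I'll move above it and confirm with the wrist camera.

Call:
carry_out(claw=[9.1,9.1,9.1,9.1,9.1,9.1,9.1,9.1,9.1,9.1,9.1,9.1,9.1,9.1,9.1], delta_pos=[[3,-1.7,-0.4],[3,-1.7,-0.4],[3,-1.7,-0.4],[3,-1.7,-0.4],[3,-1.7,-0.4],[3,-1.7,-0.4],[3,-1.7,-0.4],[3,-1.7,-0.4],[3,-1.7,-0.4],[3,-1.7,-0.4],[3,-1.7,-0.4],[3,-1.7,-0.4],[3,-1.7,-0.4],[3,-1.7,-0.4],[3,-1.7,-0.4]], angular=[[0,0,0],[0,0,0],[0,0,0],[0,0,0],[0,0,0],[0,0,0],[0,0,0],[0,0,0],[0,0,0],[0,0,0],[0,0,0],[0,0,0],[0,0,0],[0,0,0],[0,0,0]])

```text
clock: 3.0
position: [0.538, -0.2245, 0.2509]
ee_rot: [3.108, 0.455, 0.0]
force: [-0.2, -1.0, -0.7]
width: 0.99
gripper_force: 0.0
```

```bash
cat > look.py <<'E'
from h import *
import sys
np.set_printoptions(precision=4,suppress=True)
s=arm.observe();Rm=R.from_rotvec(s['ee_rot']).as_matrix()
print(s['clock'],s['joints'],s['position'],'yaw y-axis',np.arctan2(Rm[1,1],Rm[0,1]))
im=arm.get_image('wrist');save(im,sys.argv[1])
print('cam',im['T'][:3,3],im['T'][:3,2])
np.savez('pics/'+sys.argv[1]+'.npz',**{k:im[k] for k in('frame','mtx','T')})
Z={'collar':.042,'port':.06,'spigot_top':.09,'cell':.004,'mug':.004,'bowl':.004}
for l in sys.argv[2:]:
    print(l,[(np.round(d['centre']*S,1).tolist(),round(d['conf'],2),np.round(atz(im,d['centre']*S,Z.get(l,0))[:2],4).tolist()) for d in arm.place_of(l,im)[:3]])
E
python3 look.py w1.png cell collar tray mug bowl
```

```text
3.0 [ 0.4359  0.3342 -0.1805  1.5768  0.0626  1.236  -1.0357] [ 0.538  -0.2245  0.2509] yaw y-axis -1.2802791859621916
cam [ 0.6157 -0.2021  0.4451] [-0.2842 -0.0843 -0.9551]
cell [([353.6, 25.2], 0.67, [0.7639, -0.3016]), ([255.9, 160.7], 0.64, [0.5374, -0.2244])]
collar [([256.6, 164.1], 0.85, [0.5396, -0.2249]), ([364.2, 17.7], 0.6, [0.7629, -0.3029])]
tray [([256.1, 149.2], 0.89, [0.555, -0.2195])]
mug [([195.0, 147.6], 0.97, [0.5296, -0.1243])]
bowl [([313.2, 156.7], 0.9, [0.5705, -0.3118])]
```

View pics/w1.png

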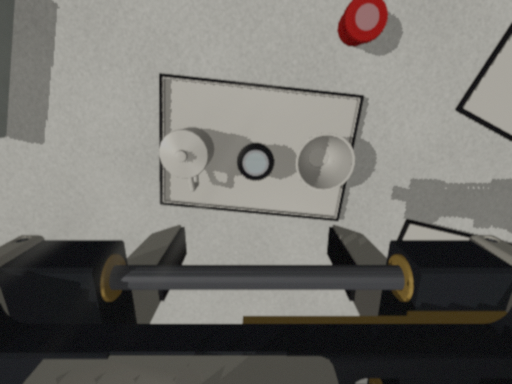

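```bash
python3 - <<'E'
from h import *
np.set_printoptions(precision=4,suppress=True)
d=dict(np.load('pics/w1.png.npz'))
c=[atz(d,p,.013) for p in [(163,75),(363,97),(339,218),(161,203)]]
for i in range(4):
    v=c[(i+1)%4]-c[i];print(c[i],np.linalg.norm(v),np.arctan2(v[1],v[0]))
cv2.imwrite('pics/crop.png',cv2.resize(d['frame'][110:215,150:370,::-1],None,fx=3,fy=3,interpolation=cv2.INTER_CUBIC))
E
```

```text
[ 0.6213 -0.0573  0.013 ] 0.297792916595033 -1.3816291483839092
[ 0.6773 -0.3498  0.013 ] 0.19595216777388783 -2.944001718597681
[ 0.4852 -0.3883  0.013 ] 0.30261439578225263 1.7727649799761054
[ 0.4245 -0.0918  0.013 ] 0.1998437851594399 0.17342398300054693
```

View pics/crop.png

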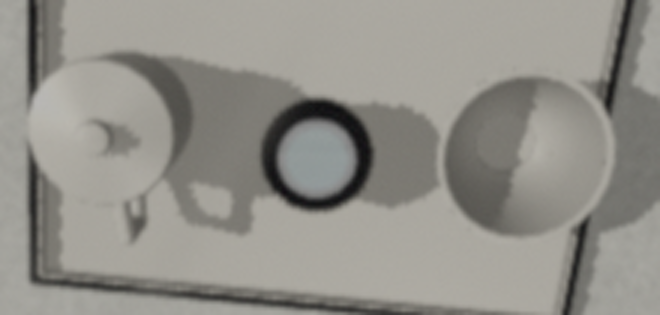

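Call:
carry_out(claw=[9.1,9.1,9.1,9.1,9.1,9.1,9.1,9.1,9.1,9.1,9.1,9.1], delta_pos=[[0,0,0],[0,0,0],[0,0,0],[0,0,0],[0,0,0],[0,0,0],[0,0,0],[0,0,0],[0,0,0],[0,0,0],[0,0,0],[0,0,0]], angular=[[0,0,-0.126],[0,0,-0.126],[0,0,-0.126],[0,0,-0.126],[0,0,-0.126],[0,0,-0.126],[0,0,-0.126],[0,0,-0.126],[0,0,-0.126],[0,0,-0.126],[0,0,-0.126],[0,0,-0.126]])

```text
clock: 4.5
position: [0.5362, -0.2271, 0.2506]
ee_rot: [1.946, 2.466, -0.001]
force: [-0.3, -0.6, -0.6]
width: 0.989
gripper_force: 0.0
```

```bash
python3 look.py w2.png cell collar mug bowl; python3 - <<'E'
from h import *
np.set_printoptions(precision=4,suppress=True)
a=dict(np.load('pics/w1.png.npz'));b=arm.get_image('wrist');s=arm.get_image('scene')
pa=(256.3,161.5)
pb=[x['centre']*S for x in arm.place_of('collar',b)];print(pb)
if pb:
  pb=min(pb,key=lambda p:np.linalg.norm(atz(b,p,.042)[:2]-[.539,-.225])); print('tri',tri([(a,(256.6,164.1)),(b,pb)]),tri([(a,(256.6,164.1)),(b,pb),(s,(171.9,186.4))]))
E
```

```text
4.5 [ 0.6458  0.3668 -0.4686  1.5607  0.1721  1.2554  0.3849] [ 0.5362 -0.2271  0.2506] yaw y-axis 0.23449045318720754
cam [ 0.5179 -0.1494  0.4446] [ 0.0689 -0.2884 -0.955 ]
cell [([263.2, 157.2], 0.71, [0.5463, -0.2203]), ([367.9, 229.8], 0.63, [0.7572, -0.3024])]
collar [([262.4, 162.0], 0.72, [0.5444, -0.2215]), ([260.5, 217.3], 0.56, [0.5628, -0.3086])]
mug [([271.8, 94.6], 0.68, [0.536, -0.1242])]
bowl [([265.2, 218.5], 0.64, [0.5755, -0.3239])]
[array([261.5808, 163.2   ]), array([378.3168, 240.8832])]
tri [ 0.5427 -0.2224  0.0534] [ 0.542 -0.222  0.045]
```

Crop: the object at wrist px (256,161) has a black collar and pale window, between mug (185,155) and bowl (325,162), so it is the cell. I'll refine its axis from the dark ring in both wrist views.

```bash
cat > ring.py <<'E'
from h import *
def ring(d,c,r=26):
    g=cv2.cvtColor(d['frame'],cv2.COLOR_RGB2GRAY);x,y=map(int,c)
    m=(g<60).astype(np.uint8);k=np.zeros_like(m);cv2.circle(k,(x,y),r,1,-1);m&=k
    cs,_=cv2.findContours(m,cv2.RETR_EXTERNAL,cv2.CHAIN_APPROX_NONE);e=cv2.fitEllipse(max(cs,key=cv2.contourArea))
    # inner light window
    h=cv2.convexHull(max(cs,key=cv2.contourArea));w=np.zeros_like(m);cv2.drawContours(w,[h],-1,1,-1)
    w=w&(g>100).astype(np.uint8);w=cv2.morphologyEx(w,cv2.MORPH_OPEN,np.ones((3,3),np.uint8));M=cv2.moments(w,True)
    return e,(M['m10']/M['m00'],M['m01']/M['m00'])
E
python3 - <<'E'
from ring import *
np.set_printoptions(precision=4,suppress=True)
o=[];q=[]
for n,c in (('w1',(256,161)),('w2',(262,162))):
    d=dict(np.load(f'pics/{n}.png.npz'));e,w=ring(d,c);print(e,w,atz(d,e[0],.05),atz(d,w,.05));o.append((d,e[0]));q.append((d,w))
print(tri(o),tri(q))
E
```

```text
((255.32666015625, 161.1731719970703), (34.70563888549805, 35.31688690185547), 71.48616790771484) (255.1009708737864, 162.47766990291262) [ 0.5447 -0.2214  0.05  ] [ 0.5427 -0.2217  0.05  ]
((261.2638854980469, 161.63497924804688), (34.80348205566406, 36.0225830078125), 7.903590202331543) (261.4392156862745, 162.8921568627451) [ 0.5421 -0.2199  0.05  ] [ 0.5428 -0.2217  0.05  ]
[ 0.5428 -0.2219  0.0391] [ 0.5428 -0.2217  0.0502]
```

Call:
carry_out(claw=[9.1,9.1,9.1,9.1,9.1,9.1,9.1], delta_pos=[[0.37,0.77,2],[0,0,3],[0,0,3],[0,0,3],[0,0,3],[0,0,1],[0,0,0]], angular=[[0,0,0.035],[0,0,0],[0,0,0],[0,0,0],[0,0,0],[0,0,0],[0,0,0]])

```text
clock: 5.6
position: [0.543, -0.2198, 0.0996]
ee_rot: [-1.991, -2.427, 0.001]
force: [-0.3, 0.4, 0.1]
width: 0.989
gripper_force: 0.0
```

```bash
python3 look.py w3.png collar mug bowl; python3 - <<'E'
from ring import *
d=dict(np.load('pics/w3.png.npz'));p=proj(d,(.5428,-.2217,.05));print(p);e,w=ring(d,p,60);print(e,w,atz(d,w,.05))
E
```

```text
5.6 [ 0.5999  0.5042 -0.4344  1.7491  0.2529  0.9465  0.2601] [ 0.543  -0.2198  0.0996] yaw y-axis 0.19647421176655683
cam [ 0.5282 -0.1417  0.2938] [ 0.0561 -0.2893 -0.9556]
collar [([257.1, 197.8], 0.72, [0.5445, -0.2225])]
mug []
bowl [([263.9, 267.3], 0.74, [0.5726, -0.3202])]
[255.45158309 199.31674773]
((255.42970275878906, 196.0487823486328), (54.94790267944336, 57.231529235839844), 2.9013376235961914) (255.37624584717608, 199.3156146179402) [ 0.54273012 -0.22171287  0.05      ]
```

Call:
carry_out(claw=[9.1,9.1,9.1,9.1,9.1,5,5,5,5,5,5], delta_pos=[[-0.19,-0.03,2],[0,0,2],[0,0,2],[0,0,1.6],[0,0,0],[0,0,0],[0,0,0],[0,0,0],[0,0,0],[0,0,0],[0,0,0]], angular=[[0,0,0],[0,0,0],[0,0,0],[0,0,0],[0,0,0],[0,0,0],[0,0,0],[0,0,0],[0,0,0],[0,0,0],[0,0,0]], force=35)

```text
clock: 6.9
position: [0.544, -0.2221, 0.0248]
ee_rot: [1.992, 2.429, 0.0]
force: [-0.6, -1.0, 0.1]
width: 0.558
gripper_force: 0.0
```

Call:
carry_out(claw=[4.5,4.5,4.5,4.5], delta_pos=[[0,0,0],[0,0,0],[0,0,0],[0,0,0]], angular=[[0,0,0],[0,0,0],[0,0,0],[0,0,0]])

```text
clock: 7.3
position: [0.5439, -0.222, 0.0246]
ee_rot: [-1.992, -2.429, 0.0]
force: [0.1, 0.8, 0.3]
width: 0.488
gripper_force: 0.0
```

```bash
python3 look.py w4.png collar
```

```text
7.3 [ 0.5755  0.5947 -0.4002  1.8131  0.3105  0.7959  0.2145] [ 0.5439 -0.222   0.0246] yaw y-axis 0.1968933208009745
cam [ 0.5286 -0.1438  0.2187] [ 0.0585 -0.2901 -0.9552]
collar [([256.0, 228.8], 0.97, [0.5443, -0.2234])]
```

View pics/w4.png

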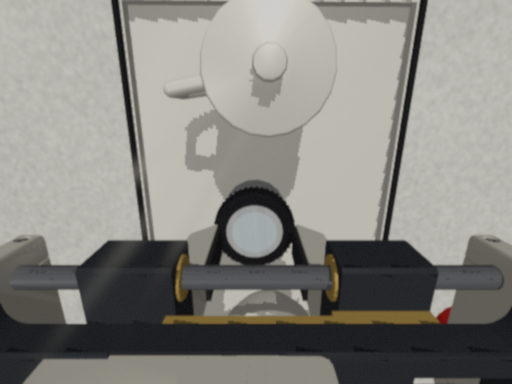

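The wrist view shows the collar at (256,230) with finger strips either side, but the width reads 45 mm with no force. I'll close further before judging the grip.

Call:
carry_out(claw=[4.0,4.0,4.0,4.0], delta_pos=[[0,0,0],[0,0,0],[0,0,0],[0,0,0]], angular=[[0,0,0],[0,0,0],[0,0,0],[0,0,0]])

```text
clock: 7.8
position: [0.5439, -0.2221, 0.0246]
ee_rot: [1.992, 2.429, -0.0]
force: [-0.6, 0.2, -0.2]
width: 0.436
gripper_force: 0.0
```

```bash
python3 look.py w5.png collar; python3 - <<'E'
from h import *
d=dict(np.load('pics/w5.png.npz'))
s=arm.observe();Rm=R.from_rotvec(s['ee_rot']).as_matrix()
for w in (.02,.0225,.027,.03):
  print(w,[np.round(proj(d,s['position']+Rm@[0,sg*w,b]),0).tolist() for sg in(-1,1) for b in (0,-.019,-.04)])
cv2.imwrite('pics/c5.png',cv2.resize(d['frame'][170:320,170:340,::-1],None,fx=4,fy=4,interpolation=cv2.INTER_CUBIC))
E
```

```text
7.8 [ 0.5756  0.5947 -0.4003  1.8131  0.3105  0.7959  0.2145] [ 0.5439 -0.2221  0.0246] yaw y-axis 0.19686476525335314
cam [ 0.5286 -0.1438  0.2187] [ 0.0586 -0.2901 -0.9552]
collar [([257.0, 227.2], 0.9, [0.5448, -0.2221])]
0.02 [[230.0, 218.0], [227.0, 228.0], [224.0, 242.0], [282.0, 218.0], [284.0, 228.0], [288.0, 242.0]]
0.0225 [[227.0, 218.0], [224.0, 228.0], [220.0, 242.0], [285.0, 218.0], [288.0, 228.0], [292.0, 242.0]]
0.027 [[221.0, 218.0], [217.0, 228.0], [213.0, 242.0], [291.0, 218.0], [294.0, 228.0], [299.0, 242.0]]
0.03 [[217.0, 218.0], [213.0, 228.0], [208.0, 242.0], [295.0, 218.0], [299.0, 228.0], [304.0, 242.0]]
```

View pics/c5.png

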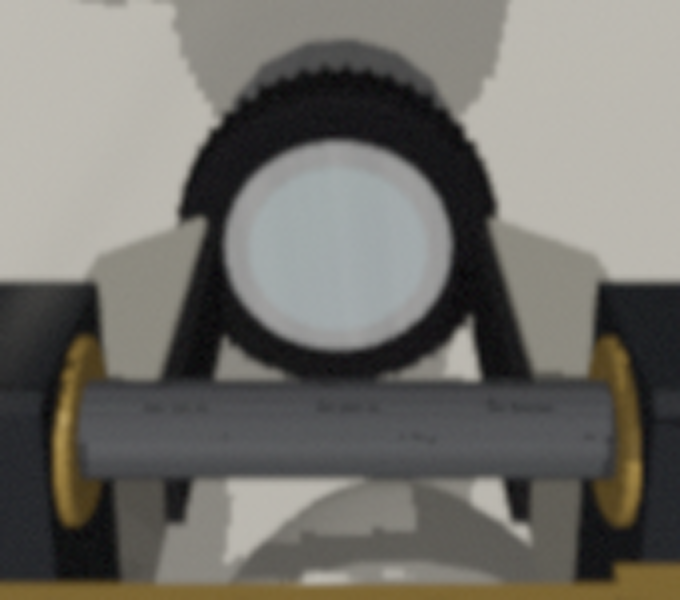

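Crop: the fingers lie at both sides of the collar (about columns 221 and 292), although the reading fell to 40 mm. I'll check whether they actually moved between the two shots.

```bash
python3 - <<'E'
from h import *
a=dict(np.load('pics/w3.png.npz'))['frame'].astype(int);b=dict(np.load('pics/w4.png.npz'))['frame'].astype(int);c=dict(np.load('pics/w5.png.npz'))['frame'].astype(int)
for r in (240,250,262): print(r,b[r,185:330].mean(1).astype(int)[::2].tolist(),'\n',c[r,185:330].mean(1).astype(int)[::2].tolist())
d=np.abs(b-c).max(2)>40;print(d.sum(),np.argwhere(d).min(0) if d.any() else '',np.argwhere(d).max(0) if d.any() else '')
print(arm.observe()['width'],arm.observe()['gripper_force'])
E
```

```text
240 [114, 123, 135, 136, 136, 137, 135, 135, 135, 134, 135, 136, 135, 125, 54, 24, 20, 14, 15, 22, 23, 84, 147, 151, 158, 167, 168, 167, 167, 166, 166, 166, 167, 167, 166, 169, 168, 166, 165, 165, 164, 166, 168, 167, 168, 159, 154, 147, 80, 22, 28, 15, 13, 17, 14, 18, 26, 42, 109, 135, 136, 137, 135, 136, 135, 135, 136, 135, 135, 135, 130, 109, 114] 
 [118, 117, 115, 94, 96, 131, 134, 135, 135, 135, 134, 135, 135, 135, 135, 130, 76, 30, 23, 15, 19, 76, 146, 151, 157, 167, 167, 167, 167, 165, 167, 166, 166, 167, 166, 168, 168, 166, 166, 165, 164, 166, 168, 166, 167, 158, 155, 147, 81, 21, 15, 15, 19, 22, 23, 46, 120, 135, 135, 135, 135, 135, 134, 136, 135, 136, 133, 103, 86, 107, 114, 115, 114]
250 [29, 43, 125, 135, 137, 135, 137, 135, 136, 135, 136, 132, 84, 25, 26, 16, 15, 15, 36, 35, 18, 22, 21, 22, 39, 106, 151, 156, 155, 157, 160, 164, 167, 166, 166, 167, 169, 167, 165, 160, 155, 150, 153, 150, 121, 46, 18, 20, 23, 24, 50, 159, 181, 141, 24, 17, 19, 21, 27, 58, 124, 135, 136, 135, 135, 135, 136, 136, 135, 134, 76, 20, 23] 
 [38, 35, 20, 20, 18, 93, 135, 135, 135, 135, 134, 136, 
[... 281 characters left out ...]
[52, 55, 84, 123, 132, 133, 132, 134, 136, 132, 83, 28, 27, 14, 18, 16, 15, 64, 128, 134, 133, 134, 134, 135, 132, 122, 100, 79, 36, 25, 21, 20, 22, 25, 24, 21, 20, 26, 22, 22, 30, 42, 54, 94, 117, 133, 135, 134, 134, 135, 155, 182, 183, 181, 133, 23, 17, 16, 23, 25, 28, 56, 115, 130, 132, 132, 133, 133, 134, 122, 62, 63, 64] 
 [33, 77, 76, 57, 56, 61, 122, 132, 135, 135, 135, 134, 119, 52, 26, 24, 16, 15, 15, 57, 127, 133, 134, 134, 132, 121, 100, 80, 40, 27, 24, 22, 21, 23, 24, 21, 20, 21, 24, 23, 30, 42, 54, 94, 116, 132, 134, 135, 159, 179, 179, 180, 125, 21, 18, 20, 20, 23, 32, 91, 118, 119, 118, 130, 133, 131, 86, 61, 63, 73, 87, 47, 21]
4088 [224  77] [383 438]
0.43639971272523576 0.0
```

```bash
python3 - <<'E'
from h import *
np.set_printoptions(precision=1,suppress=True)
d=dict(np.load('pics/w2.png.npz'));Rm=R.from_rotvec([1.946,2.466,-.001]).as_matrix();p=np.array([.5362,-.2271,.2506])
for sg in(-1,1):
  for x in(-.0095,.0095):
    print(sg,x,[proj(d,p+Rm@[x,sg*.0455,b]) for b in(0,-.019,-.04)])
c=dict(np.load('pics/w5.png.npz'))
k=lambda f:cv2.resize(f[200:384,100:412,::-1],None,fx=1.9,fy=1.55)
cv2.imwrite('pics/c2.png',np.vstack([k(d['frame']),k(c['frame'])]))
for n in('scene','side'): np.savez(f'pics/{n}5.npz',**{k:v for k,v in arm.get_image(n).items() if k in('frame','mtx','T')})
s=dict(np.load('pics/side5.npz'));t=dict(np.load('pics/scene5.npz'))
P=(.5428,-.2217,.04)
cr=[]
for q in(s,t):
  x,y=proj(q,P).astype(int);print(x,y);cr.append(cv2.resize(q['frame'][y-45:y+45,x-45:x+45,::-1],(400,400),interpolation=cv2.INTER_CUBIC))
cv2.imwrite('pics/c6.png',np.hstack(cr))
E
```

```text
-1 -0.0095 [array([197.4, 228.8]), array([191.9, 240.1]), array([184.4, 255.3])]
-1 0.0095 [array([195.8, 205.8]), array([190. , 215.2]), array([182.1, 227.9])]
1 -0.0095 [array([314.5, 228.9]), array([319.9, 240.2]), array([327.3, 255.4])]
1 0.0095 [array([316.1, 205.9]), array([321.9, 215.3]), array([329.7, 228. ])]
356 175
171 187
```

View pics/c2.png

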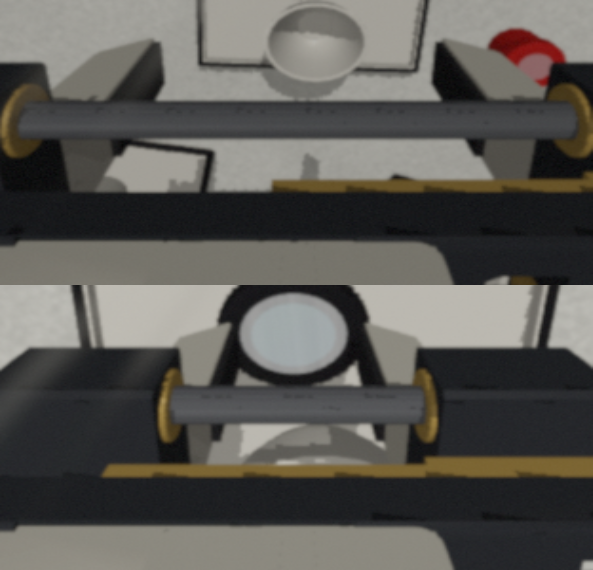

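View pics/c6.png

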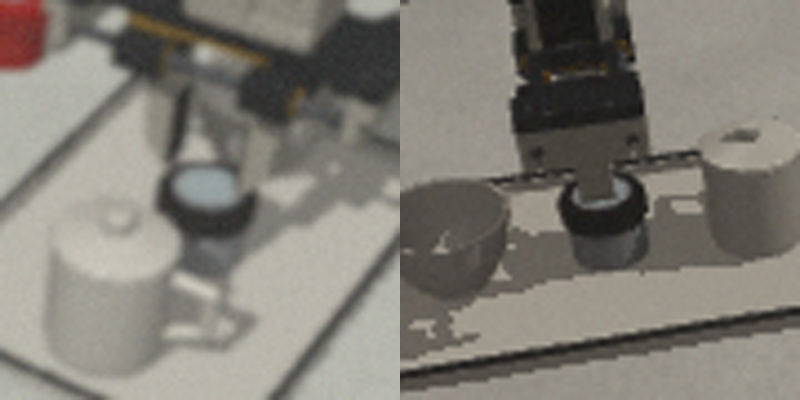

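The pictures show the fingertips hovering above the collar: in the scene crop the tip covers the window, and in the wrist view the visible tips fit a point about 40 mm behind the stated TCP. I'll measure the true tip offset.

```bash
python3 - <<'E'
from h import *
np.set_printoptions(precision=1,suppress=True)
s=arm.observe();Rm=R.from_rotvec(s['ee_rot']).as_matrix();p=s['position']
t=dict(np.load('pics/scene5.npz'));sd=dict(np.load('pics/side5.npz'));w=dict(np.load('pics/w5.png.npz'))
for b in(0,-.01,-.02,-.03,-.04,-.05):
  print(b,'scene +y finger mid',proj(t,p+Rm@[0,.025,b]),'side -y', proj(sd,p+Rm@[0.0095,-.02,b]),'side +y',proj(sd,p+Rm@[0.0095,.02,b]),'wrist',proj(w,p+Rm@[.0095,-.02,b]),proj(w,p+Rm@[.0095,.02,b]))
print('side crop origin 311,130 scale 90/400; scene 126,142')
E
```

```text
0 scene +y finger mid [172.4 197.2] side -y [361.5 184.6] side +y [346.9 178.9] wrist [229.4 205.9] [282.2 206. ]
-0.01 scene +y finger mid [171.8 194.4] side -y [362.  181.4] side +y [347.4 175.8] wrist [228.1 210.6] [283.5 210.7]
-0.02 scene +y finger mid [171.3 191.5] side -y [362.6 178.2] side +y [347.9 172.6] wrist [226.7 215.8] [284.9 215.9]
-0.03 scene +y finger mid [170.8 188.6] side -y [363.1 175. ] side +y [348.3 169.4] wrist [225.1 221.6] [286.4 221.6]
-0.04 scene +y finger mid [170.2 185.7] side -y [363.7 171.7] side +y [348.8 166.1] wrist [223.3 228. ] [288.2 228.1]
-0.05 scene +y finger mid [169.7 182.8] side -y [364.3 168.4] side +y [349.3 162.8] wrist [221.3 235.2] [290.1 235.2]
side crop origin 311,130 scale 90/400; scene 126,142
```

Scene, side and wrist agree: the real tips are about 39 mm behind the reported TCP, so they stand at z≈0.064, above the collar. I'll reopen, descend about 40 mm more, and grip.

Call:
carry_out(claw=[8.5,8.5,8.5,8.5,8.5,8.5,8.5,8.5,8.5,8.5,8.5], delta_pos=[[0,-0.1,0],[0,0,0],[0,0,0],[0,0,0],[0,0,0],[0,0,0],[0,0,1],[0,0,1],[0,0,1],[0,0,1],[0,0,0]], angular=[[0,0,0],[0,0,0],[0,0,0],[0,0,0],[0,0,0],[0,0,0],[0,0,0],[0,0,0],[0,0,0],[0,0,0],[0,0,0]])

```text
clock: 9.1
position: [0.5416, -0.2219, -0.0173]
ee_rot: [-1.99, -2.427, 0.002]
force: [-0.9, 0.1, 0.3]
width: 0.925
gripper_force: 0.0
```

Call:
carry_out(claw=[4.8,4.8,4.8,4.8,4.8,4.8,4.8], delta_pos=[[0,0,0],[0,0,0],[0,0,0],[0,0,0],[0,0,0],[0,0,0],[0,0,0]], angular=[[0,0,0],[0,0,0],[0,0,0],[0,0,0],[0,0,0],[0,0,0],[0,0,0]], force=35)

```text
clock: 9.8
position: [0.5431, -0.2223, -0.0151]
ee_rot: [1.992, 2.429, 0.0]
force: [-0.9, 0.0, 4.0]
width: 0.579
gripper_force: 35.0
```

Gripped at 53 mm with 35 N. Now lift and carry towards the port.

Call:
carry_out(claw=[4.8,4.8,4.8,4.8,4.8,4.8,4.8,4.8,4.8], delta_pos=[[0,0,-1],[0,0,-2],[0,0,-2.5],[0,0,-2.5],[0,0,-2.5],[0,0,-2.5],[0,0,-2.5],[0,0,-1.5],[0,0,0]], angular=[[0,0,0],[0,0,0],[0,0,0],[0,0,0],[0,0,0],[0,0,0],[0,0,0],[0,0,0],[0,0,0]])

```text
clock: 10.7
position: [0.5442, -0.2224, 0.1572]
ee_rot: [1.99, 2.426, 0.002]
force: [0.2, 0.4, -1.8]
width: 0.579
gripper_force: 35.0
```

Call:
carry_out(claw=[4.8,4.8,4.8,4.8,4.8,4.8,4.8,4.8,4.8,4.8,4.8,4.8,4.8,4.8,4.8,4.8], delta_pos=[[2.35,0.86,0],[2.35,0.86,0],[2.35,0.86,0],[2.35,0.86,0],[2.35,0.86,0],[2.35,0.86,0],[2.35,0.86,0],[2.35,0.86,0],[2.35,0.86,0],[2.35,0.86,0],[2.35,0.86,0],[2.35,0.86,0],[2.35,0.86,0],[2.35,0.86,0],[2.35,0.86,0],[0,0,0]], angular=[[0,0,0],[0,0,0],[0,0,0],[0,0,0],[0,0,0],[0,0,0],[0,0,0],[0,0,0],[0,0,0],[0,0,0],[0,0,0],[0,0,0],[0,0,0],[0,0,0],[0,0,0],[0,0,0]])

```text
clock: 12.3
position: [0.5993, 0.1535, 0.1536]
ee_rot: [-1.984, -2.432, -0.001]
force: [-0.5, 0.3, -1.5]
width: 0.577
gripper_force: 35.0
```

```bash
python3 look.py w7.png port spigot_top collar meter
```

```text
12.3 [ 0.0097  0.5114 -0.512   1.6027  0.269   1.0993 -0.3684] [0.5993 0.1535 0.1536] yaw y-axis 0.20227021750736038
cam [0.5839 0.2312 0.348 ] [ 0.0586 -0.2873 -0.956 ]
port []
spigot_top []
collar [([254.6, 256.0], 0.84, [0.6172, 0.0574]), ([243.2, 92.3], 0.62, [0.5665, 0.2454])]
meter [([246.6, 94.7], 0.89, [0.5686, 0.2455])]
```

View pics/w7.png

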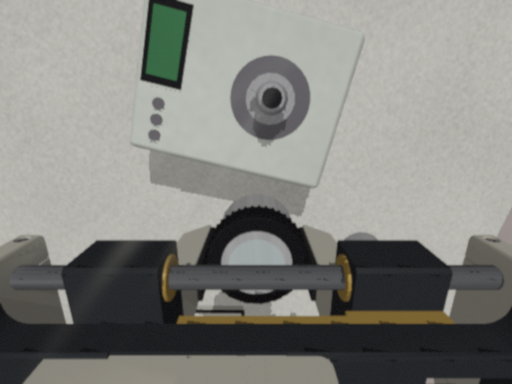

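The wrist view shows the held cell at (256,255) and the port with its dark plunger at (272,98) on the grey flange disc. I'll take a second view for triangulation.

Call:
carry_out(claw=[4.8,4.8,4.8], delta_pos=[[1.6,0.3,0],[1.6,0.3,0],[0,0,0]], angular=[[0,0,0],[0,0,0],[0,0,0]])

```text
clock: 12.85
position: [0.5993, 0.1856, 0.155]
ee_rot: [-1.986, -2.432, -0.003]
force: [-0.6, -0.0, -1.9]
width: 0.579
gripper_force: 35.0
```

```bash
python3 look.py w8.png port spigot_top; cat > pl.py <<'E'
from h import *
np.set_printoptions(precision=4,suppress=True)
ob=[];fl=[]
W={n:dict(np.load(f'pics/{n}.png.npz')) for n in('w7','w8')}
for n,d in W.items():
    c=proj(d,(.602,.242,.095)).astype(int);g=cv2.cvtColor(d['frame'],cv2.COLOR_RGB2GRAY)
    y0,x0=max(c[1]-22,0),c[0]-22
    m=(g[y0:c[1]+22,x0:c[0]+22]<70).astype(np.uint8)
    nn,_,st,ce=cv2.connectedComponentsWithStats(m);i=1+np.argmax(st[1:,4]);p=ce[i]+[x0,y0]
    print(n,c,p,st[i],atz(d,p,.098));ob.append((d,p))
print('tri plunger',tri(ob))
E
python3 pl.py; python3 - <<'E'
from h import *
obs=[]
for n in('scene','side'):
    im=arm.get_image(n);r=arm.place_of('spigot_top',im)
    if r: print(n,r[0]['centre']*S,r[0]['conf']);obs.append((im,r[0]['centre']*S))
if len(obs)==2: print(tri(obs))
E
```

```text
12.85 [-0.0429  0.5231 -0.5128  1.5801  0.2745  1.1099 -0.42  ] [0.5993 0.1856 0.155 ] yaw y-axis 0.20092449508431104
cam [0.5836 0.2633 0.3493] [ 0.0598 -0.2872 -0.956 ]
port []
spigot_top []
w7 [279 101] [271.7104  97.8923] [  6   9  19  21 297] [0.5948 0.2433 0.098 ]
w8 [271 137] [263.6494 134.3247] [  6  10  18  19 271] [0.5946 0.2437 0.098 ]
tri plunger [0.5948 0.2435 0.0954]
scene [334.8992 174.4128] 0.96
side [185.7024 241.8816] 0.86
[0.59725986 0.24575134 0.09695876]
```

Plunger at (0.5947, 0.2435, 0.095), against an expected height of 0.098 and 18.4 mm across, so it fits. Move over it.

Call:
carry_out(claw=[4.8,4.8,4.8,4.8,4.8,4.8], delta_pos=[[1.9,0.25,0],[1.9,0.25,0],[1.9,0.23,1],[0,0,2],[0,0,2],[0,0,0]], angular=[[0,0,0],[0,0,0],[0,0,0],[0,0,0],[0,0,0],[0,0,0]])

```text
clock: 13.8
position: [0.5945, 0.2371, 0.1019]
ee_rot: [-1.992, -2.427, 0.007]
force: [-0.8, -0.4, -1.4]
width: 0.579
gripper_force: 35.0
```

```bash
python3 - <<'E'
from h import *
np.set_printoptions(precision=4,suppress=True)
s=arm.observe();print(s['position'],s['ee_rot'],s['force'],s['joints'])
for n in('scene','side'):
    d=arm.get_image(n);x,y=proj(d,(.595,.243,.12)).astype(int)
    cv2.imwrite(f'pics/v_{n}.png',cv2.resize(d['frame'][y-45:y+45,x-45:x+45,::-1],(380,380),interpolation=cv2.INTER_CUBIC))
    k=lambda p:(proj(d,p)-[x-45,y-45])*380/90
    print(n,k((.5947,.2435,.098)),k((.5947,.2435,s['position'][2]+.019)),[k((.5947,.2435,z)) for z in(.08,.06)])
cv2.imwrite('pics/v.png',np.hstack([cv2.imread('pics/v_scene.png'),cv2.imread('pics/v_side.png')]))
E
```

```text
[0.5945 0.2371 0.1019] [-1.9915 -2.4275  0.0073] [-0.8362 -0.3969 -1.3966] [-0.1415  0.5949 -0.4945  1.5997  0.3148  1.0323 -0.5317]
scene [190.6644 219.3379] [194.6209 189.3552] [array([187.6249, 242.3718]), array([184.3206, 267.4117])]
side [198.8232 227.9319] [192.7304 192.2576] [array([203.4677, 255.1256]), array([208.4812, 284.4802])]
```

View pics/v.png

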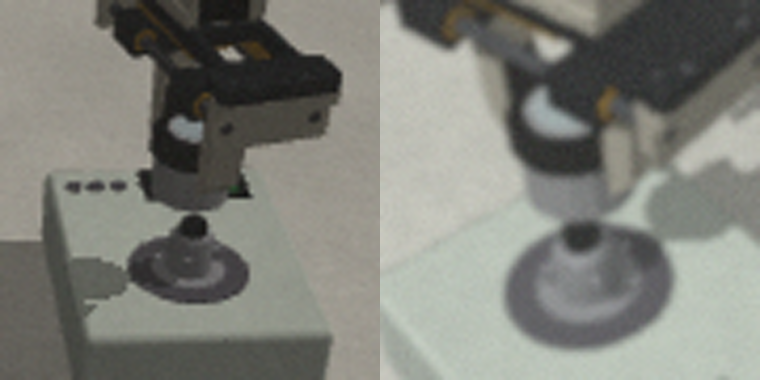

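The scene and side crops show the cell hanging just above the plunger, about 6 mm short in y, which agrees with the reading. I'll correct that and go down in small steps.

Call:
carry_out(claw=[4.8,4.8,4.8,4.8,4.8], delta_pos=[[0.58,0.17,0.3],[0,0,0.7],[0,0,0.6],[0,0,0],[0,0,0]], angular=[[0,0,0],[0,0,0],[0,0,0],[0,0,0],[0,0,0]])

```text
clock: 14.4
position: [0.5965, 0.2444, 0.0884]
ee_rot: [-1.992, -2.429, 0.001]
force: [-0.5, -0.2, -1.6]
width: 0.581
gripper_force: 35.0
```

Call:
carry_out(claw=[4.8,4.8,4.8,4.8,4.8,4.8,4.8], delta_pos=[[-0.1,-0.17,0.5],[0,0,0.5],[0,0,0.5],[0,0,0.4],[0,0,0.4],[0,0,0],[0,0,0]], angular=[[0,0,0],[0,0,0],[0,0,0],[0,0,0],[0,0,0],[0,0,0],[0,0,0]])

```text
clock: 15.1
position: [0.5951, 0.2433, 0.0655]
ee_rot: [-1.992, -2.429, 0.0]
force: [-0.1, -0.4, -0.9]
width: 0.579
gripper_force: 35.0
```

Call:
carry_out(claw=[4.8,4.8,4.8,4.8], delta_pos=[[0,0,0.3],[0,0,0.2],[0,0,0.1],[0,0,0]], angular=[[0,0,0],[0,0,0],[0,0,0],[0,0,0]])

```text
clock: 15.5
position: [0.5954, 0.2435, 0.0609]
ee_rot: [1.992, 2.428, 0.001]
force: [-3.4, -2.3, 9.5]
width: 0.58
gripper_force: 35.0
```

Contact at TCP z 0.061, as predicted for resting on the pins, with 9.5 N press. Now turn under light pressure.

Call:
carry_out(claw=[4.8,4.8,4.8,4.8,4.8,4.8], delta_pos=[[0,0,0.05],[0,0,0],[0,0,0],[0,0,0],[0,0,0],[0,0,0]], angular=[[0,0,-0.06],[0,0,-0.06],[0,0,-0.06],[0,0,-0.06],[0,0,-0.06],[0,0,0]])

```text
clock: 16.1
position: [0.5962, 0.2444, 0.0609]
ee_rot: [1.603, 2.7, 0.004]
force: [-1.3, -0.2, 9.9]
width: 0.582
gripper_force: 35.0
```

```bash
cat > st.py <<'E'
from h import *
np.set_printoptions(precision=3,suppress=True)
s=arm.observe();Rm=R.from_rotvec(s['ee_rot']).as_matrix()
print(s['clock'],s['position'],'yaw',round(np.arctan2(Rm[1,1],Rm[0,1]),3),'F',s['force'],'M',s['ft_torque'],'q7',s['joints'][6],'zaxis',Rm[:,2])
E
python3 st.py
```

```text
16.1 [0.596 0.244 0.061] yaw 0.499 F [-1.282 -0.241  9.925] M [-0.074  0.295  0.031] q7 -0.3066118029580814 zaxis [ 0.003  0.002 -1.   ]
```

Call:
carry_out(claw=[4.8,4.8,4.8,4.8,4.8,4.8], delta_pos=[[0,0,0],[0,0,0],[0,0,0],[0,0,0],[0,0,0],[0,0,0]], angular=[[0,0,-0.06],[0,0,-0.06],[0,0,-0.06],[0,0,-0.06],[0,0,-0.06],[0,0,0]])

```text
clock: 16.7
position: [0.5963, 0.2446, 0.0608]
ee_rot: [1.182, 2.909, 0.005]
force: [-0.4, 0.7, 9.0]
width: 0.576
gripper_force: 35.0
```

```bash
python3 st.py
```

```text
16.7 [0.596 0.245 0.061] yaw 0.799 F [-0.425  0.717  8.973] M [0.076 0.092 0.068] q7 -0.050190562125415936 zaxis [ 0.003  0.002 -1.   ]
```

Call:
carry_out(claw=[4.8,4.8,4.8,4.8,4.8,4.8], delta_pos=[[0,0,0],[0,0,0],[0,0,0],[0,0,0],[0,0,0],[0,0,0]], angular=[[0,0,-0.06],[0,0,-0.06],[0,0,-0.06],[0,0,-0.06],[0,0,-0.06],[0,0,0]])

```text
clock: 17.3
position: [0.5953, 0.2432, 0.0591]
ee_rot: [0.736, 3.054, 0.0]
force: [-0.2, -0.2, -2.0]
width: 0.578
gripper_force: 35.0
```

```bash
python3 st.py
```

```text
17.3 [0.595 0.243 0.059] yaw 1.098 F [-0.193 -0.183 -1.955] M [ 0.075 -0.127 -0.009] q7 0.20625789367292946 zaxis [ 0.  0. -1.]
```

Dropped to z 0.0591 and the contact force vanished: the keyways are over the pins. Push down.

Call:
carry_out(claw=[4.8,4.8,4.8,4.8,4.8,4.8], delta_pos=[[0,0,0.3],[0,0,0.3],[0,0,0.3],[0,0,0.3],[0,0,0.2],[0,0,0]], angular=[[0,0,0],[0,0,0],[0,0,0],[0,0,0],[0,0,0],[0,0,0]])

```text
clock: 17.9
position: [0.5951, 0.2431, 0.045]
ee_rot: [-0.738, -3.054, 0.001]
force: [-1.6, -2.6, 4.1]
width: 0.58
gripper_force: 35.0
```

```bash
python3 st.py
```

```text
17.9 [0.595 0.243 0.045] yaw 1.097 F [-1.571 -2.599  4.104] M [-0.363  0.273 -0.02 ] q7 0.19503311487201735 zaxis [-0. -0. -1.]
```

Call:
carry_out(claw=[4.8,4.8,4.8,4.8,4.8], delta_pos=[[0,0,0.2],[0,0,0.1],[0,0,0.1],[0,0,0],[0,0,0]], angular=[[0,0,0],[0,0,0],[0,0,0],[0,0,0],[0,0,0]])

```text
clock: 18.4
position: [0.5952, 0.2431, 0.0429]
ee_rot: [0.737, 3.053, -0.001]
force: [-7.1, -7.1, 20.0]
width: 0.577
gripper_force: 35.0
```

```bash
python3 st.py
```

```text
18.4 [0.595 0.243 0.043] yaw 1.097 F [-7.136 -7.055 19.959] M [-1.293  1.398 -0.062] q7 0.19219636293464112 zaxis [ 0.001 -0.001 -1.   ]
```

```bash
python3 - <<'E'
from h import *
o=[]
for n in('scene','side'):
    d=arm.get_image(n);x,y=proj(d,(.595,.243,.09)).astype(int)
    o.append(cv2.resize(d['frame'][y-45:y+45,x-45:x+45,::-1],(380,380),interpolation=cv2.INTER_CUBIC))
cv2.imwrite('pics/fin.png',np.hstack(o))
E
python3 st.py
```

```text
18.5 [0.595 0.243 0.043] yaw 1.097 F [-6.859 -6.376 19.305] M [-1.232  1.418  0.07 ] q7 0.19217970412843066 zaxis [ 0.001 -0.001 -1.   ]
```

View pics/fin.png

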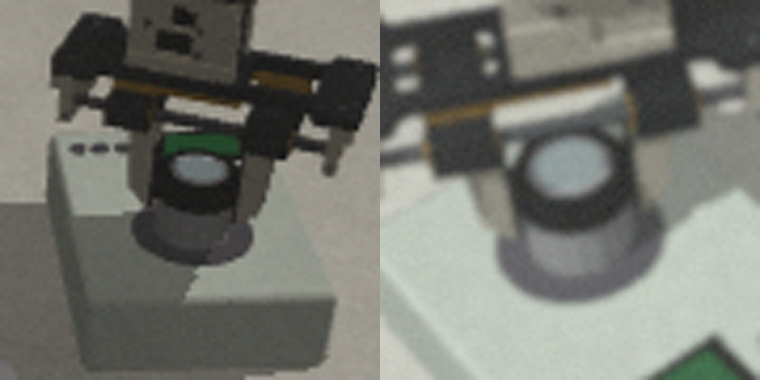

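Both crops show the cell seated upright on the deck disc, centred and still held by the collar (scene crop (195,200), side crop (575,200)). Handing in.

```bash
python3 -c "
from cell import arm
print(arm.sign_off())"
```

```text
the job is handed in; nothing more can be done
None
```

The measuring cell is on the port with its keyways over the pins and was handed in held fully home (18.0 mm below its rest on the pins, about 20 N push, 35 N grip, 18.5 s on the clock); I made no final check of the mug, bowl and tin.

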